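# Change the bench over from the blue feed to the orange feed

## Task

Change the bench over from the blue feed to the orange feed with the red rotary switch: turn the handle from the blue mark to the white off mark in the middle, where it springs out and catches, and leave it standing at off for about two seconds so that the machines run down. Then push the handle in to free it from the off catch, turn it on to the orange mark until it springs out fully at the end of its travel, let go, and leave the things around the box where they are.

Things in the scene. Friction and masses are not known exactly. Their poses are not given: they have to be found in the camera images.
- feed_console: grey sloping desk box fixed to the bench: 170 deep (x), 190 wide (y; 250 over its two side inlets, blue on its left +y, orange on its right -y), 55 high in front, 125 at the back. Origin: centre of its underside; x to its back, y to its left, z up. The face slopes 25 degrees, looking forward and up; its normal [-0.423, 0, 0.906] through [-0.010, 0, 0.0900] is the handle's axis
- handle_grip (a point): middle of the red grip blade, on the handle's axis, 30 mm outside the face; z outward along the axis, x along the blade to its white-striped pointer end. Blade 74 long (x), 16 thick (y), reaching 16 mm outward and 16 mm inward of this point, down to the round red hub (60 diameter); round it a low steel ring (74 diameter) stands 7 mm off the face. Moves with the handle
- handle_turn (a joint): handle angle, clockwise positive seen from outside: -1.05 at the blue mark (pointer up left), 0 at the white off mark (pointer straight up the slope), 1.05 at the orange mark (up right); stops at +-1.085. 0.4 N m starts it out of an end, 0.3 moves it on; it stays where left, but springs out at off (play 0.05 either way, held both ways until pushed in) and at the ends (past 1.0)
- handle_push (a joint): how far hub and handle are pushed in along the axis, m: 0 fully out, 0.010 fully in; spring 7 N at 0, 13 N at 0.010. Turned from an end towards off it is pushed in by a ramp, up to 0.007, and springs back to 0 at off. To leave off, push it in at least 0.007 and keep it in until it has turned 0.4; from there a ramp lets it out again
- spray_can: spray can standing on the bench to the right of the box, 65 diameter, 200 high, origin under its centre
- paste_tin: round tin with red lid standing to the left of the box, 68 diameter, 42 high, origin under its centre
- injector_holder: orange and silver injector holder lying in front of the box, 21 x 122 x 21, long along its y, origin at the centre of its underside

How it is judged:
On the way:
1. the handle stands caught at off, sprung out, for 1.5 s (value of joint handle_turn between -0.12 and 0.12 rad and value of joint handle_push below 0.003 m), for 1.5 s.
At the end, for the whole second after the job is handed in: the handle rests at the orange mark (above 0.97 rad), fully sprung out (within 1 mm), and the spray can, the tin and the injector holder are within 25 mm of where they stood (value of joint handle_turn above 0.97 rad and value of joint handle_push below 0.001 m and velocity of joint handle_turn between -0.1 and 0.1 rad/s and distance of each of spray_can, paste_tin, injector_holder from where it was at the start of the episode below 0.025 m); the robot touches nothing.
It fails at once if the spray can, the tin or the injector holder is knocked away by more than 25 mm or the can is tipped (distance of any of spray_can, paste_tin, injector_holder from where it was at the start of the episode above 0.025 m or angle between spray_can's own z axis and vertical above 0.3 rad).
It also fails if it takes over 48 s, if anything falls off the work surface, if the arm or the gripper's body presses on something with over 40 N, if the wrist force passes 120 N, or if a joint passes its speed limit or range.

## Robot

A 6-joint arm with a two-finger parallel gripper is mounted at the origin on a cart in front of the work surface, level with it; the furniture and walls round the work are solid. World frame = base frame: x ahead of the robot, y to its left, z up, the work surface at z = 0. Lengths are in m, angles in rad, forces in N, time in s.
With the tool pointing down it reaches from about 0.3 to 0.875 m from the base axis. Payload 4.2 kg.
Tool frame: the origin (TCP) lies on the centre line of the jaws, within the pads' length; the fingertips stand manip.finger_overhang ahead of it and the grasp point (between the pads) lies 8 mm behind it (manip.finger_overhang is the distance from the TCP to the fingertips, in m); z points along the fingers, y is the line along which they close (so a half turn about z gives the same grasp; the last joint's range is limited). The gripper opens to 85 mm and grips with 20 to 120 N. Pads are 22 mm wide; open, the fingers measure 114 mm over their backs; the gripper's body (76 mm by 85 mm) begins 54 mm behind the grasp point. The pads swing forward as they close: fully open they stand 13 mm farther back than shut.
Start: joints at [1.307, 0.32, 1.565, -0, 1.257, -0.02], TCP at [0.139, 0.558, 0.242] pointing down, gripper open.
Joint ranges: [-3.11, 3.11], [-0.84, 2.01], [0.21, 2.61], [-1.34, 4.49], [0.05, 2.63], [-2.56, 2.56]. Speed limits (rad/s): [2.57, 2.57, 3.14, 3.14, 3.14, 3.14].

## Interface

Orientations are given as a rotation vector (axis times angle).
In Python, from bench import manip, optics, trace, spot_point gives the robot as it stands.
- The arm moves only by the tool step_arm, never from a script. Its argument "plan" is a list of rows, each an object with "travel": the shift along the tool's x, y, z in units of 0.03 m (1.0 is 0.03 m), a list of three; "rot": the turn, a rotation vector about the tool's x, y, z in units of 0.1 rad (1.0 is 0.1 rad), a list of three; "jaw": the opening, from -1 (shut) to 1 (fully open). In form: [{"travel": [x, y, z], "rot": [rx, ry, rz], "jaw": jaw}, ...]. A call has 1 to 5 rows; each row shifts and turns the commanded pose from where the row before left it, along the tool's axes as they then stand; what a row does not reach is not made up. A row lasts 1/12 s, in which the tool goes at most 41.7 mm and 7.16 degrees, less where a joint would pass 70% of its speed; a pose out of reach is approached as far as the arm can. A call with a number of a shift or a turn outside -1 to 1 is refused whole. A call with a gripper value outside its range is refused whole. The fingers move at their own pace and stop on an object; "force" is the grip in N (left out, the last holds). Time passes only in rows, so rows that do not move let the fingers close. It gives the time, the measured TCP pose, the force, the opening and the grip force at its end, in the units of the state.
- manip.get_obs(): the state, without advancing time (a new reading comes with each control period).
- optics.read_camera(name): name is "scene" or "side" or "wrist"; returns a dict with "img" (400x640x3 uint8, red, green, blue), "fx", "fy", "cx", "cy" (pixels), "distortion" ([k1, k2, p1, p2, k3] as OpenCV has them; the pictures are not rectified), "R" (3x3) and "t" (3): a world point X has camera coordinates R X + t. Camera axes: x right, y down, z forward; pixel columns grow to the right and rows downward; lengths in m; the calibration is good to about 2 mm. A picture is of the moment at which its call begins. There is no depth.
- manip.job_done(): hands the job in; it is judged then, once.
Trained networks look in a picture, given as the dict that the camera call returned (one of the last four; its "shot" number tells which), for a name from the list of things; names that differ only in an ending like _2 or _b are one class to them, and where a whole thing is asked for, a point or a joint stands for the part that bears it (a point fixed in the world has none). Each returns a list of dicts, best first, with "score" (0 to 1); they miss things now and then, are a little off and sometimes report something else, mostly with a low value. They report only what shows in the picture. A call takes as long as a camera call.
- trace(picture, thing): "mask" (400x640 bool, what is visible of it) and "xy" ([column, row] in pixels, amid what is visible of it).
- spot_point(picture, thing): "xy" ([column, row] in pixels: a listed point, or the origin of a listed thing).
The state is a dict: "time": time; "joint_pos": joint angles; "qd": joint speeds; "joint_torque": joint torques, N m; "tool_pos": TCP position; "tcp_rot": TCP orientation; "ft_force": force on the tool from outside, world axes, zero at the start; "moment": the same for the moment, N m; "width": opening from 0.0 (shut) to 1.0 (fully open); "gripper_force": force on a finger pad.
Only numpy, scipy, OpenCV 4.12 (cv2) and the standard library are available. Lean on these libraries where they do the work, as an engineer would, in place of code of your own. Each camera call takes 0.05 s, during which the arm holds its last target. There are 200 camera calls.

## Working session

There is one attempt and no reset: what is moved stays moved. The work goes in short steps, Python scripts to look and compute and a tool call to move; the robot and the scene stay as the last step left them, time stands still between calls to the robot, and variables do not carry over. Pictures are saved under pics/ and viewed, at most 10 in all, crops included, and the job is handed in when it is done.

Besides the shell and the picture viewer there is one more tool, called after "Call:" as name([rows], argument=value, ...), one row to a line, values as JSON. step_arm: Moves the arm, as the interface text tells. Shifts and turns lie within -1 to 1; 1 stands for 0.03 m of shift or 0.1 rad of turn. Its arguments: {"type":"object","properties":{"plan":{"type":"array"},"force":{"type":"number"}},"required":["plan"]}

```bash
ls; mkdir -p pics; cat > h.py <<'E'
import numpy as np, cv2
from scipy.spatial.transform import Rotation as Rn
from bench import manip, optics, trace, spot_point
def ray(c,xy):
    K=np.array([[c['fx'],0,c['cx']],[0,c['fy'],c['cy']],[0,0,1.]])
    u=cv2.undistortPoints(np.array([[xy]],float),K,np.array(c['distortion'],float))[0,0]
    R=np.array(c['R']);t=np.array(c['t'])
    d=R.T@np.array([u[0],u[1],1]);return -R.T@t,d/np.linalg.norm(d)
def tri(rs):
    A=sum(np.eye(3)-np.outer(d,d) for o,d in rs);b=sum((np.eye(3)-np.outer(d,d))@o for o,d in rs)
    p=np.linalg.solve(A,b);return p,[np.linalg.norm((np.eye(3)-np.outer(d,d))@(p-o)) for o,d in rs]
def proj(c,X):
    K=np.array([[c['fx'],0,c['cx']],[0,c['fy'],c['cy']],[0,0,1.]])
    return cv2.projectPoints(np.atleast_2d(X).astype(float),cv2.Rodrigues(np.array(c['R']))[0],np.array(c['t'],float),K,np.array(c['distortion'],float))[0][:,0]
E
python3 - <<'E'
from h import *
print(manip.get_obs(), manip.finger_overhang)
cs={n:optics.read_camera(n) for n in('scene','side','wrist')}
for n,c in cs.items(): cv2.imwrite(f'pics/a_{n}.png',c['img'][...,::-1])
for th in('feed_console','handle_grip','spray_can','paste_tin','injector_holder'):
    rs=[]
    for n,c in cs.items():
        r=spot_point(c,th)
        for q in r[:2]: print(th,n,np.round(q['xy'],1),round(q['score'],2))
        if r and r[0]['score']>.4 and n!='wrist': rs.append(ray(c,r[0]['xy']))
    if len(rs)>1: print('  ',tri(rs))
cv2.imwrite('pics/a.png',np.vstack([cs['scene']['img'],cs['side']['img']])[...,::-1][:, :][::1])
E
```

```text
pics
{'time': 0.0, 'joint_pos': array([ 1.30702201e+00,  3.20300095e-01,  1.56569730e+00,  1.32656254e-06,
        1.25741233e+00, -1.99931467e-02]), 'qd': array([-0.00155348, -0.00071981, -0.00050894,  0.00107227,  0.00140294,
        0.00126458]), 'joint_torque': array([-1.11598667e-03, -4.15512729e+01, -2.34160191e+01, -4.19964147e-05,
        8.19689274e-03, -1.15074712e-05]), 'tool_pos': array([0.1386623 , 0.55754564, 0.24147045]), 'tcp_rot': array([-3.81952149e-01, -3.11802610e+00,  2.82505609e-03]), 'ft_force': array([-0.3270826 , -0.46280881, -0.48407896]), 'moment': array([-0.01240537, -0.0334422 ,  0.00330277]), 'gripper_force': 0.0, 'width': 1.0006371511648544} 0.011
feed_console scene [322.8 238.7] 0.87
feed_console side [319.2 214.8] 0.85
   (array([ 0.6368314 ,  0.06203173, -0.00982214]), [np.float64(0.0015499141317558975), np.float64(0.0015499141317556633)])
handle_grip scene [314.9 208.8] 0.86
handle_grip side [327.7 192.1] 0.63
   (array([0.61526435, 0.06579008, 0.11964171]), [np.float64(6.540932332063956e-05), np.float64(6.540932332090856e-05)])
spray_can scene [393.  281.8] 0.75
spray_can side [326.7 148. ] 0.96
   (array([ 0.64201283, -0.15060442,  0.00619525]), [np.float64(0.003080293468536684), np.float64(0.00308029346853701)])
paste_tin scene [284.4 183.8] 0.62
injector_holder scene [282.  267.7] 0.89
injector_holder side [365.4 222.3] 0.85
   (array([ 0.5060281 ,  0.07296784, -0.00094001]), [np.float64(0.0021476033699505716), np.float64(0.00214760336995043)])
```

View pics/a_scene.png

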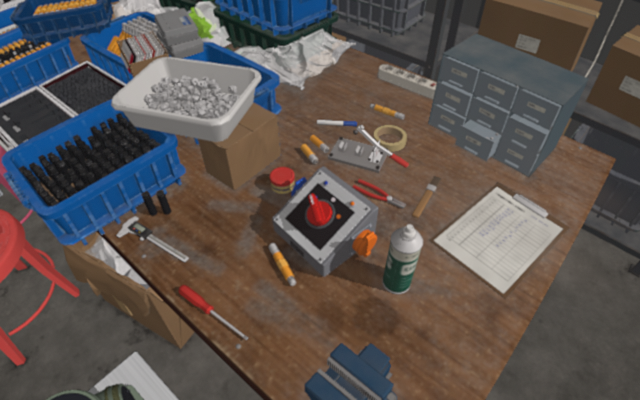

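View pics/a_side.png

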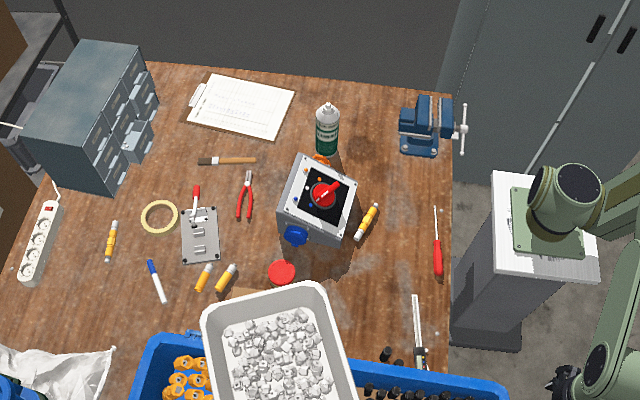

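```bash
cat > fit.py <<'E'
from h import *
from scipy.optimize import minimize
P=np.array([[-.085,0],[.085,0],[.085,.125],[.065,.125],[-.085,.055]])
V=np.array([[x,s*.095,z] for x,z in P for s in(1,-1)])
cs={n:optics.read_camera(n) for n in('scene','side')}
M={}
for n,c in cs.items():
    m=trace(c,'feed_console')[0]['mask'].astype(np.uint8)
    hsv=cv2.cvtColor(c['img'],cv2.COLOR_RGB2HSV)
    col=(hsv[...,1]>120)&(hsv[...,2]>90)&((abs(hsv[...,0].astype(int)-112)<18)|(abs(hsv[...,0].astype(int)-14)<8))
    m=m*(~col); m=cv2.morphologyEx(m.astype(np.uint8),cv2.MORPH_OPEN,np.ones((5,5)))
    k=max(cv2.findContours(m,0,2)[0],key=cv2.contourArea); f=np.zeros_like(m); cv2.fillPoly(f,[k],1)
    M[n]=f
def world(p,V): return Rn.from_euler('z',p[2]).apply(V)+[p[0],p[1],0]
def cost(p):
    s=0
    for n,c in cs.items():
        f=np.zeros((400,640),np.uint8)
        hull=cv2.convexHull(proj(c,world(p,V)).astype(np.float32))
        cv2.fillConvexPoly(f,np.round(hull*16).astype(int),1,shift=4)
        s+=1-(f&M[n]).sum()/(f|M[n]).sum()
    return s
best=min((minimize(cost,[.64,.063,y],method='Nelder-Mead',options=dict(initial_simplex=[[.64,.063,y],[.65,.063,y],[.64,.073,y],[.64,.063,y+.15]])) for y in np.arange(-.8,.9,.2)),key=lambda r:r.fun)
print(best.x,best.fun)
p=best.x
n=np.array([-.423,0,.906]);g=np.array([-.010,0,.09])+.03*n
print('grip',world(p,g[None]))
u=np.array([.906,0,.423]);th=-1.05
e=g+.037*(np.cos(th)*u-np.sin(th)*np.array([0,1,0])); e2=2*g-e
out=[]
for nm,c in cs.items():
    im=c['img'][...,::-1].copy(); q=proj(c,world(p,np.vstack([V,g,e,e2])))
    x0,y0=(q[:10].mean(0)-[75,65]).astype(int)
    im=cv2.resize(im[y0:y0+130,x0:x0+150],None,fx=5,fy=5,interpolation=cv2.INTER_CUBIC)
    Q=((q-[x0,y0]+.5)*5).astype(int)
    for a,b in [(i,(i+2)%10) for i in range(10)]+[(i,i+1) for i in range(0,10,2)]: cv2.line(im,tuple(map(int,Q[a])),tuple(map(int,Q[b])),(0,255,0),1)
    cv2.line(im,tuple(map(int,Q[11])),tuple(map(int,Q[12])),(255,255,0),1)
    out.append(im[:, 170:570])
cv2.imwrite('pics/fit.png',np.hstack(out)[:600])
E
python3 fit.py
```

```text
[ 0.63978855  0.06142985 -0.09454718] 0.19297430240581648
grip [[0.61719989 0.06357193 0.11718   ]]
```

View pics/fit.png

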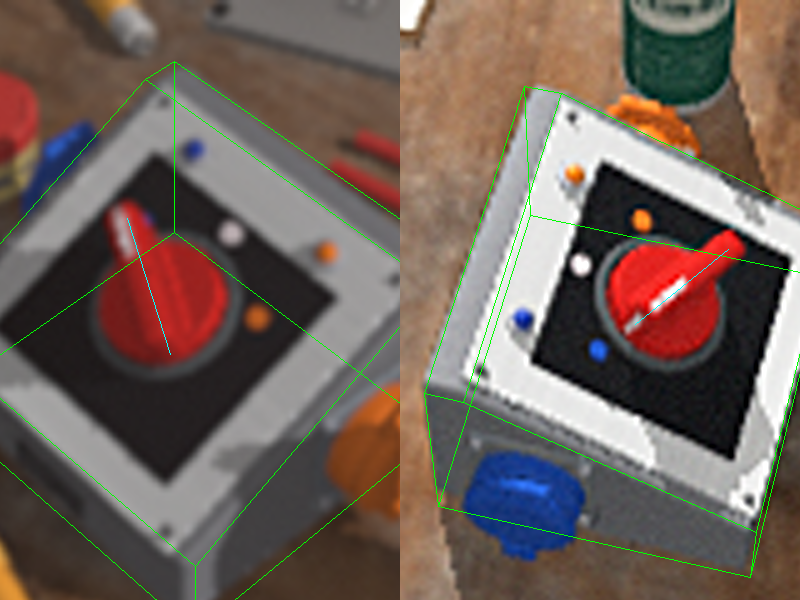

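```bash
python3 - <<'E'
from h import *
c=optics.read_camera('side')
for xy in [(350,375),(210,320),(500,380),(415,295)]:
    o,d=ray(c,xy)
    print(xy,[np.round(o+d*(z-o[2])/d[2],2) for z in(0.02,.15,.25)])
s=optics.read_camera('scene')
for xy in [(245,130),(262,75),(185,180)]:
    o,d=ray(s,xy)
    print(xy,[np.round(o+d*(z-o[2])/d[2],2) for z in(0.02,.15,.25)])
E
```

```text
(350, 375) [array([0.5 , 0.49, 0.02]), array([0.51, 0.51, 0.15]), array([0.51, 0.53, 0.25])]
(210, 320) [array([0.85, 0.41, 0.02]), array([0.82, 0.44, 0.15]), array([0.8 , 0.47, 0.25])]
(500, 380) [array([0.15, 0.45, 0.02]), array([0.19, 0.48, 0.15]), array([0.23, 0.51, 0.25])]
(415, 295) [array([0.37, 0.27, 0.02]), array([0.39, 0.32, 0.15]), array([0.4 , 0.36, 0.25])]
(245, 130) [array([0.79, 0.51, 0.02]), array([0.68, 0.37, 0.15]), array([0.6 , 0.27, 0.25])]
(262, 75) [array([1.05, 0.71, 0.02]), array([0.91, 0.54, 0.15]), array([0.8 , 0.41, 0.25])]
(185, 180) [array([0.53, 0.47, 0.02]), array([0.46, 0.34, 0.15]), array([0.42, 0.24, 0.25])]
```

Tray is well clear of the straight line. Go.

Call:
step_arm([
  {"travel":[-0.9,-0.6,-0.3],"rot":[0,0,0],"jaw":1},
  {"travel":[-0.9,-0.6,-0.3],"rot":[0,0,0],"jaw":1},
  {"travel":[-0.9,-0.6,-0.3],"rot":[0,0,0],"jaw":1},
  {"travel":[-0.9,-0.6,-0.3],"rot":[0,0,0],"jaw":1},
  {"travel":[-0.9,-0.6,-0.3],"rot":[0,0,0],"jaw":1},
])

```text
time: 1.62
tool_pos: [0.2488, 0.4369, 0.2878]
tcp_rot: [0.381, 3.118, 0.0]
ft_force: [1.4, 0.0, 0.2]
width: 0.997
gripper_force: 0.0
```

Call:
step_arm([
  {"travel":[-0.9,-0.6,-0.1],"rot":[0,0,0],"jaw":1},
  {"travel":[-0.9,-0.6,-0.1],"rot":[0,0,0],"jaw":1},
  {"travel":[-0.9,-0.6,-0.1],"rot":[0,0,0],"jaw":1},
  {"travel":[-0.9,-0.6,-0.1],"rot":[0,0,0],"jaw":1},
  {"travel":[-0.9,-0.6,-0.1],"rot":[0,0,0],"jaw":1},
])

```text
time: 2.03
tool_pos: [0.3582, 0.3168, 0.3027]
tcp_rot: [0.382, 3.118, 0.001]
ft_force: [-0.3, 0.9, 0.0]
width: 0.997
gripper_force: 0.0
```

Call:
step_arm([
  {"travel":[-0.9,-0.6,0],"rot":[0,0,-0.9],"jaw":1},
  {"travel":[-0.9,-0.6,0],"rot":[0,0,0.9],"jaw":1},
  {"travel":[-0.9,-0.6,0],"rot":[0,0,0],"jaw":1},
  {"travel":[-0.9,-0.6,0],"rot":[0,0,0],"jaw":1},
  {"travel":[-0.9,-0.6,0],"rot":[0,0,0],"jaw":1},
])

```text
time: 2.45
tool_pos: [0.4696, 0.1989, 0.3025]
tcp_rot: [0.382, 3.118, 0.001]
ft_force: [1.0, -0.4, 0.6]
width: 1.002
gripper_force: 0.0
```

```bash
cat > goal.py <<'E'
from h import *
import sys
def goal(p,grip,th,out):
    Rz=Rn.from_euler('z',p); u=np.array([.906,0,.423]);n=np.array([-.423,0,.906])
    b=np.cos(th)*u-np.sin(th)*np.array([0,1,0])
    x=Rz.apply(-b);z=Rz.apply(-n);y=np.cross(z,x)
    return grip+out*Rz.apply(n),Rn.from_matrix(np.c_[x,y,z])
def show(p,grip,th,out):
    o=manip.get_obs();R=Rn.from_rotvec(o['tcp_rot']);T,G=goal(p,grip,th,out)
    print('t',o['time'],'pos',o['tool_pos'].round(4),'q',o['joint_pos'].round(2),'F',o['ft_force'].round(1),'M',o['moment'].round(2),'w',round(o['width'],3),'gf',round(o['gripper_force'],1))
    print('travel units (tool)',(R.inv().apply(T-o['tool_pos'])/.03).round(2),'rot units',((R.inv()*G).as_rotvec()/.1).round(2))
E
python3 -c "
from goal import *
show(-.095,np.array([.6162,.0647,.118]),-1.05,.1)"
```

```text
t 2.45 pos [0.4696 0.1989 0.3025] q [ 0.38  0.18  1.6   0.    1.36 -0.95] F [ 1.  -0.4  0.6] M [ 0.   -0.02 -0.01] w 1.002 gf 0.0
travel units (tool) [-4.43 -3.37  3.13] rot units [  2.02  -4.17 -11.79]
```

Call:
step_arm([
  {"travel":[-0.8,-0.6,0],"rot":[0,0,0],"jaw":1},
  {"travel":[-0.8,-0.6,0],"rot":[0,0,0],"jaw":1},
  {"travel":[-0.8,-0.6,0],"rot":[0,0,0],"jaw":1},
  {"travel":[0,0,0],"rot":[0.17,-0.35,-0.98],"jaw":1},
  {"travel":[0,0,0],"rot":[0.17,-0.35,-0.98],"jaw":1},
])

```text
time: 2.87
tool_pos: [0.5271, 0.1286, 0.3018]
tcp_rot: [0.072, 3.074, -0.067]
ft_force: [0.3, 0.6, 0.3]
width: 1.003
gripper_force: 0.0
```

Call:
step_arm([
  {"travel":[0,0,0],"rot":[0.17,-0.35,-0.98],"jaw":1},
  {"travel":[0,0,0],"rot":[0.17,-0.35,-0.98],"jaw":1},
  {"travel":[0,0,0],"rot":[0.17,-0.35,-0.98],"jaw":1},
  {"travel":[0,0,0],"rot":[0.17,-0.35,-0.98],"jaw":1},
  {"travel":[0,0,0],"rot":[0.17,-0.35,-0.98],"jaw":1},
])

```text
time: 3.28
tool_pos: [0.5255, 0.1307, 0.3024]
tcp_rot: [-0.651, 2.834, -0.213]
ft_force: [-0.4, -0.7, -0.0]
width: 1.001
gripper_force: 0.0
```

Call:
step_arm([
  {"travel":[0,0,0],"rot":[0.17,-0.35,-0.98],"jaw":1},
  {"travel":[0,0,0],"rot":[0.17,-0.35,-0.98],"jaw":1},
  {"travel":[0,0,0],"rot":[0.17,-0.35,-0.98],"jaw":1},
  {"travel":[0,0,0],"rot":[0.17,-0.35,-0.98],"jaw":1},
  {"travel":[0,0,0],"rot":[0.17,-0.35,-0.98],"jaw":1},
])

```text
time: 3.7
tool_pos: [0.5253, 0.1307, 0.3024]
tcp_rot: [-1.268, 2.442, -0.335]
ft_force: [0.7, -0.3, 0.1]
width: 1.001
gripper_force: 0.0
```

```bash
python3 -c "
from goal import *
g=np.array([.6162,.0647,.118])
show(-.095,g,-1.05,.1)
c=optics.read_camera('wrist');cv2.imwrite('pics/w1.png',c['img'][...,::-1])
r=spot_point(c,'handle_grip');print(r[:2],proj(c,g))
"
```

```text
t 3.7 pos [0.5253 0.1307 0.3024] q [ 0.32  0.05  1.83 -0.23  0.87 -2.09] F [ 0.7 -0.3  0.1] M [0.04 0.24 0.01] w 1.001 gf 0.0
travel units (tool) [ 1.5 -1.2  3.6] rot units [-0.04  0.02  0.03]
[{'xy': [283.6, 133.9], 'score': 0.65}] [[281.33597439 133.34685714]]
```

View pics/w1.png

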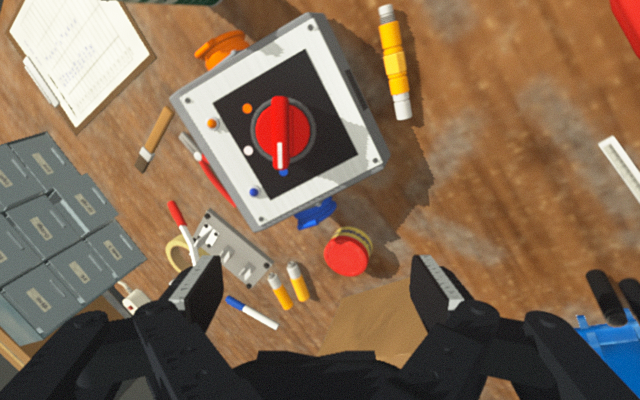

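Call:
step_arm([
  {"travel":[0.38,-0.3,0.9],"rot":[0,0,0],"jaw":1},
  {"travel":[0.38,-0.3,0.9],"rot":[0,0,0],"jaw":1},
  {"travel":[0.38,-0.3,0.9],"rot":[0,0,0],"jaw":1},
  {"travel":[0.38,-0.3,0.9],"rot":[0,0,0],"jaw":1},
  {"travel":[0,0,0],"rot":[0,0,0],"jaw":1},
])

```text
time: 4.22
tool_pos: [0.5725, 0.0656, 0.2031]
tcp_rot: [-1.26, 2.458, -0.332]
ft_force: [0.6, -0.3, -0.4]
width: 1.001
gripper_force: 0.0
```

```bash
python3 -c "
from goal import *
g=np.array([.6162,.0647,.118])
show(-.095,g,-1.05,.1)
c=optics.read_camera('wrist')
r=spot_point(c,'handle_grip');print(r[:2],proj(c,g))
from goal import goal
im=c['img'][...,::-1].copy()
u=np.array([.906,0,.423]);b=np.cos(-1.05)*u+np.sin(1.05)*np.array([0,1,0]);b=Rn.from_euler('z',-.095).apply(b);n=Rn.from_euler('z',-.095).apply([-.423,0,.906])
q=proj(c,np.array([g+.016*n+.037*b,g+.016*n-.037*b]));cv2.line(im,tuple(map(int,q[0])),tuple(map(int,q[1])),(255,255,0),1)
cv2.imwrite('pics/w2.png',im)
rs=[ray(c,r[0]['xy'])]
for n in('scene','side'):
    k=optics.read_camera(n);s=spot_point(k,'handle_grip');print(n,s[:1]); 
    if s:rs.append(ray(k,s[0]['xy']))
print(tri(rs))
"
```

```text
t 4.2167 pos [0.5725 0.0656 0.2031] q [ 0.15  0.19  1.93 -0.19  0.61 -2.24] F [ 0.6 -0.3 -0.4] M [ 0.03  0.24 -0.02] w 1.001 gf 0.0
travel units (tool) [-0.15 -0.05 -0.15] rot units [ 0.03 -0.07 -0.06]
[{'xy': [315.1, 210.2], 'score': 0.56}] [[313.04797493 214.04043778]]
scene [{'xy': [313.2, 206.2], 'score': 0.72}]
side [{'xy': [328.4, 190.8], 'score': 0.51}]
(array([0.61200223, 0.06520199, 0.12545607]), [np.float64(0.005316037664888482), np.float64(0.004602117781347024), np.float64(0.0017850191362962086)])
```

View pics/w2.png

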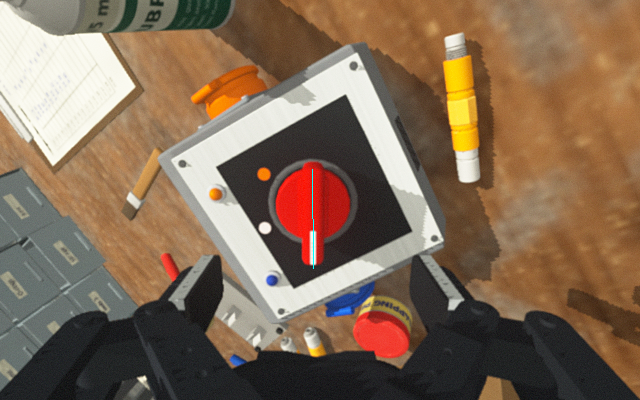

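Call:
step_arm([
  {"travel":[-0.15,-0.05,0.8],"rot":[0,0,0],"jaw":1},
  {"travel":[0,0,0.8],"rot":[0,0,0],"jaw":1},
  {"travel":[0,0,0.8],"rot":[0,0,0],"jaw":1},
  {"travel":[0,0,0.75],"rot":[0,0,0],"jaw":1},
  {"travel":[0,0,0],"rot":[0,0,0],"jaw":0},
], force=60)

```text
time: 4.93
tool_pos: [0.6163, 0.0674, 0.1214]
tcp_rot: [-1.265, 2.45, -0.332]
ft_force: [-0.8, -0.7, -0.2]
width: 0.883
gripper_force: 0.0
```

Call:
step_arm([
  {"travel":[0,0,0],"rot":[0,0,0],"jaw":-1},
  {"travel":[0,0,0],"rot":[0,0,0],"jaw":-1},
  {"travel":[0,0,0],"rot":[0,0,0],"jaw":-1},
  {"travel":[0,0,0],"rot":[0,0,0],"jaw":-1},
  {"travel":[0,0,0],"rot":[0,0,0],"jaw":-1},
], force=60)

```text
time: 5.35
tool_pos: [0.6164, 0.0677, 0.1253]
tcp_rot: [-1.26, 2.446, -0.333]
ft_force: [-1.4, 6.7, 4.1]
width: 0.17
gripper_force: 63.1
```

```bash
python3 -c "
from goal import *
show(-.095,np.array([.6162,.0647,.118]),-1.05,0)"
```

```text
t 5.35 pos [0.6164 0.0677 0.1253] q [ 0.14  0.34  1.96 -0.24  0.43 -2.18] F [-1.4  6.7  4.1] M [ 0.92 -0.24  0.32] w 0.17 gf 63.1
travel units (tool) [0.14 0.04 0.22] rot units [-0.03  0.02 -0.04]
```

Call:
step_arm([
  {"travel":[0,0,0.1],"rot":[0,0,0],"jaw":-1},
  {"travel":[0,0,0.1],"rot":[0,0,0],"jaw":-1},
  {"travel":[0,0,0.1],"rot":[0,0,0],"jaw":-1},
  {"travel":[0,0,0],"rot":[0,0,0],"jaw":-1},
], force=100)

```text
time: 5.68
tool_pos: [0.6203, 0.0673, 0.1173]
tcp_rot: [-1.261, 2.446, -0.333]
ft_force: [-7.3, 3.2, 7.6]
width: 0.155
gripper_force: 102.7
```

```bash
python3 -c "
from goal import *
show(-.095,np.array([.6162,.0647,.118]),-1.05,0)"
```

```text
t 5.6833 pos [0.6203 0.0673 0.1173] q [ 0.14  0.35  1.96 -0.25  0.41 -2.18] F [-7.3  3.2  7.6] M [0.47 0.6  0.2 ] w 0.155 gf 102.7
travel units (tool) [ 0.14  0.04 -0.08] rot units [-0.03  0.02 -0.03]
```

Call:
step_arm([
  {"travel":[0,0,0.05],"rot":[0,0,0.8],"jaw":-1},
  {"travel":[0,0,0],"rot":[0,0,0.8],"jaw":-1},
  {"travel":[0,0,0],"rot":[0,0,0.8],"jaw":-1},
  {"travel":[0,0,0],"rot":[0,0,0.8],"jaw":-1},
  {"travel":[0,0,0],"rot":[0,0,0],"jaw":-1},
], force=100)

```text
time: 6.1
tool_pos: [0.6215, 0.0662, 0.1174]
tcp_rot: [-0.844, 2.591, -0.246]
ft_force: [-7.5, -2.4, 10.9]
width: 0.16
gripper_force: 103.2
```

```bash
python3 -c "
from goal import *
show(-.095,np.array([.6162,.0647,.118]),0,0)
o=manip.get_obs();print(Rn.from_rotvec(o['tcp_rot']).inv().apply([o['ft_force'],o['moment']]).round(2))
c=optics.read_camera('wrist');cv2.imwrite('pics/w3.png',c['img'][...,::-1])"
```

```text
t 6.1 pos [0.6215 0.0662 0.1174] q [ 0.14  0.36  1.96 -0.25  0.41 -1.85] F [-7.5 -2.4 10.9] M [-0.51  0.37 -0.38] w 0.16 gf 103.2
travel units (tool) [ 0.15  0.05 -0.09] rot units [-0.04  0.05  7.25]
[[  3.44  -1.09 -12.92]
 [  0.28   0.68   0.11]]
```

View pics/w3.png

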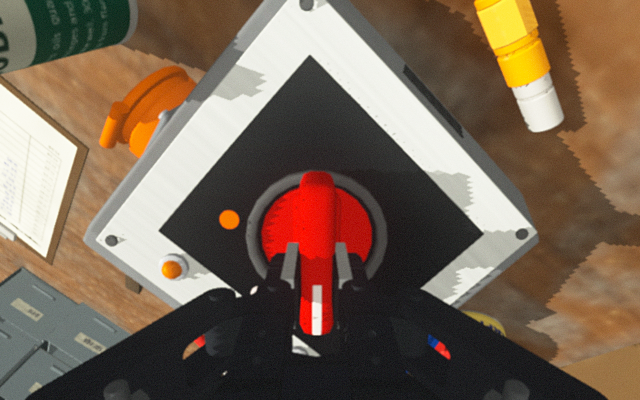

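Call:
step_arm([
  {"travel":[0,0,0],"rot":[0,0,0.8],"jaw":-1},
  {"travel":[0,0,0],"rot":[0,0,0.8],"jaw":-1},
  {"travel":[0,0,0],"rot":[0,0,0.8],"jaw":-1},
  {"travel":[0,0,0],"rot":[0,0,0.8],"jaw":-1},
  {"travel":[0,0,0],"rot":[0,0,0.8],"jaw":-1},
])

```text
time: 6.57
tool_pos: [0.6221, 0.0645, 0.1178]
tcp_rot: [-0.31, 2.687, -0.132]
ft_force: [-3.7, -11.5, 11.3]
width: 0.157
gripper_force: 103.0
```

Call:
step_arm([
  {"travel":[0,0,0],"rot":[0,0,0.8],"jaw":-1},
  {"travel":[0,0,0],"rot":[0,0,0.8],"jaw":-1},
  {"travel":[0,0,0],"rot":[0,0,0.8],"jaw":-1},
  {"travel":[0,0,0],"rot":[0,0,0.8],"jaw":-1},
  {"travel":[0,0,0],"rot":[0,0,0],"jaw":-1},
])

```text
time: 6.98
tool_pos: [0.6221, 0.063, 0.1179]
tcp_rot: [0.121, 2.696, -0.039]
ft_force: [-3.6, -16.4, 11.7]
width: 0.157
gripper_force: 103.0
```

```bash
python3 -c "
from goal import *
show(-.095,np.array([.6162,.0647,.118]),0,0)
o=manip.get_obs();print(Rn.from_rotvec(o['tcp_rot']).inv().apply([o['ft_force'],o['moment']]).round(2))"
```

```text
t 6.9833 pos [0.6221 0.063  0.1179] q [ 0.13  0.36  1.96 -0.26  0.41 -1.13] F [ -3.6 -16.4  11.7] M [-3.22 -0.25 -1.47] w 0.157 gf 103.0
travel units (tool) [ 0.18  0.04 -0.09] rot units [-0.06  0.07  0.07]
[[ -3.05 -16.74 -11.3 ]
 [  3.51  -0.53  -0.04]]
```

Call:
step_arm([
  {"travel":[0,0,-0.12],"rot":[0,0,0],"jaw":-1},
  {"travel":[0,0,-0.12],"rot":[0,0,0],"jaw":-1},
  {"travel":[0,0,-0.1],"rot":[0,0,0],"jaw":-1},
  {"travel":[0,0,0],"rot":[0,0,0],"jaw":-0.3},
  {"travel":[0,0,0],"rot":[0,0,0],"jaw":0},
])

```text
time: 7.4
tool_pos: [0.6174, 0.0663, 0.125]
tcp_rot: [0.12, 2.698, -0.032]
ft_force: [-0.5, -0.0, 0.5]
width: 0.43
gripper_force: 0.0
```

Call:
step_arm([
  {"travel":[0,0,0],"rot":[0,0,0],"jaw":0.2},
  {"travel":[0,0,0],"rot":[0,0,0],"jaw":0.2},
  {"travel":[0,0,0],"rot":[0,0,0],"jaw":0.2},
  {"travel":[0,0,-0.8],"rot":[0,0,0],"jaw":0.2},
  {"travel":[0,0,-0.8],"rot":[0,0,0],"jaw":0.2},
])

```text
time: 7.82
tool_pos: [0.5957, 0.0692, 0.1662]
tcp_rot: [0.117, 2.703, -0.033]
ft_force: [0.5, -0.1, 1.1]
width: 0.602
gripper_force: 0.0
```

```bash
python3 -c "
from goal import *
g=np.array([.6162,.0647,.118])
show(-.095,g,0,0)
c=optics.read_camera('wrist');im=c['img'][...,::-1].copy()
n=Rn.from_euler('z',-.095).apply([-.423,0,.906]);b=Rn.from_euler('z',-.095).apply([.906,0,.423])
q=proj(c,np.array([g+.016*n+.037*b,g+.016*n-.037*b]));cv2.line(im,tuple(map(int,q[0])),tuple(map(int,q[1])),(255,255,0),1)
cv2.imwrite('pics/w4.png',im)"
```

```text
t 7.8167 pos [0.5957 0.0692 0.1662] q [ 0.15  0.26  1.94 -0.21  0.52 -1.17] F [ 0.5 -0.1  1.1] M [0.01 0.18 0.  ] w 0.602 gf 0.0
travel units (tool) [ 0.05 -0.08  1.75] rot units [-0.02 -0.01  0.09]
```

View pics/w4.png

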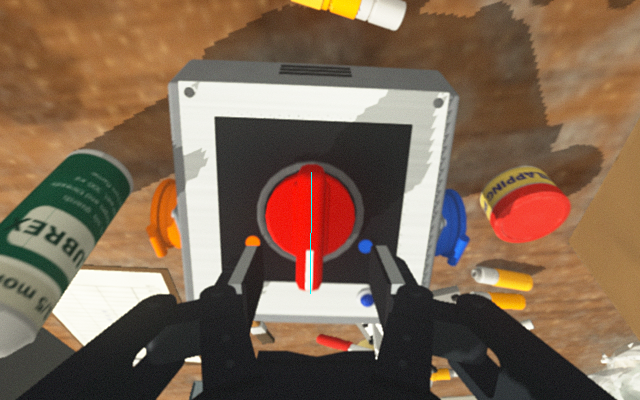

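Call:
step_arm([
  {"travel":[0.05,-0.08,0],"rot":[0,0,0.09],"jaw":0.2},
  {"travel":[0,0,0],"rot":[0,0,0],"jaw":0.2},
  {"travel":[0,0,0],"rot":[0,0,0],"jaw":0.2},
  {"travel":[0,0,0],"rot":[0,0,0],"jaw":0.2},
  {"travel":[0,0,0],"rot":[0,0,0],"jaw":0.2},
])

```text
time: 8.28
tool_pos: [0.595, 0.0666, 0.1656]
tcp_rot: [0.13, 2.701, -0.03]
ft_force: [0.8, 1.1, 0.5]
width: 0.596
gripper_force: 0.0
```

Call:
step_arm([
  {"travel":[0,0,0],"rot":[0,0,0],"jaw":0.2},
  {"travel":[0,0,0],"rot":[0,0,0],"jaw":0.2},
  {"travel":[0,0,0],"rot":[0,0,0],"jaw":0.2},
  {"travel":[0,0,0],"rot":[0,0,0],"jaw":0.2},
  {"travel":[0,0,0],"rot":[0,0,0],"jaw":0.2},
])

```text
time: 8.7
tool_pos: [0.5952, 0.0667, 0.1667]
tcp_rot: [0.13, 2.699, -0.03]
ft_force: [0.5, -0.3, -1.2]
width: 0.6
gripper_force: 0.0
```

Call:
step_arm([
  {"travel":[0,0,0],"rot":[0,0,0],"jaw":0.2},
  {"travel":[0,0,0],"rot":[0,0,0],"jaw":0.2},
  {"travel":[0,0,0],"rot":[0,0,0],"jaw":0.2},
  {"travel":[0,0,0],"rot":[0,0,0],"jaw":0.2},
  {"travel":[0,0,0],"rot":[0,0,0],"jaw":0.2},
])

```text
time: 9.12
tool_pos: [0.5952, 0.0667, 0.1668]
tcp_rot: [0.13, 2.699, -0.03]
ft_force: [-0.4, 0.1, 0.1]
width: 0.604
gripper_force: 0.0
```

Call:
step_arm([
  {"travel":[0,0,0],"rot":[0,0,0],"jaw":0.2},
  {"travel":[0,0,0],"rot":[0,0,0],"jaw":0.2},
  {"travel":[0,0,0],"rot":[0,0,0],"jaw":0.2},
  {"travel":[0,0,0],"rot":[0,0,0],"jaw":0.2},
  {"travel":[0,0,0],"rot":[0,0,0],"jaw":0.2},
])

```text
time: 9.53
tool_pos: [0.5952, 0.0667, 0.1668]
tcp_rot: [0.13, 2.699, -0.03]
ft_force: [-0.6, -0.6, -0.1]
width: 0.599
gripper_force: 0.0
```

Call:
step_arm([
  {"travel":[0,0,0],"rot":[0,0,0],"jaw":0.2},
  {"travel":[0,0,0],"rot":[0,0,0],"jaw":0.2},
  {"travel":[0,0,0.5],"rot":[0,0,0],"jaw":0.2},
  {"travel":[0,0,0.5],"rot":[0,0,0],"jaw":0.2},
  {"travel":[0,0,0.5],"rot":[0,0,0],"jaw":0.2},
])

```text
time: 9.95
tool_pos: [0.6147, 0.0649, 0.126]
tcp_rot: [0.13, 2.698, -0.029]
ft_force: [0.9, -0.0, -0.3]
width: 0.598
gripper_force: 0.0
```

Call:
step_arm([
  {"travel":[0,0,0],"rot":[0,0,0],"jaw":-0.3},
  {"travel":[0,0,0],"rot":[0,0,0],"jaw":-1},
  {"travel":[0,0,0],"rot":[0,0,0],"jaw":-1},
  {"travel":[0,0,0],"rot":[0,0,0],"jaw":-1},
  {"travel":[0,0,0],"rot":[0,0,0],"jaw":-1},
])

```text
time: 10.37
tool_pos: [0.6139, 0.064, 0.1269]
tcp_rot: [0.131, 2.699, -0.031]
ft_force: [0.3, -5.3, 1.1]
width: 0.159
gripper_force: 99.0
```

```bash
cat > s.py <<'E'
from goal import *
show(-.095,np.array([.6162,.0647,.118]),1.05,0)
o=manip.get_obs();print(Rn.from_rotvec(o['tcp_rot']).inv().apply([o['ft_force'],o['moment']]).round(2))
E
python3 s.py
```

```text
t 10.3667 pos [0.6139 0.064  0.1269] q [ 0.13  0.33  1.96 -0.24  0.43 -1.14] F [ 0.3 -5.3  1.1] M [-0.86  0.3  -0.62] w 0.159 gf 99.0
travel units (tool) [0.06 0.03 0.3 ] rot units [-0.    0.04 10.48]
[[-1.22 -5.28 -0.58]
 [ 1.06  0.21  0.19]]
```

Call:
step_arm([
  {"travel":[0,0,0.1],"rot":[0,0,0],"jaw":-1},
  {"travel":[0,0,0.1],"rot":[0,0,0],"jaw":-1},
  {"travel":[0,0,0.1],"rot":[0,0,0],"jaw":-1},
  {"travel":[0,0,0.07],"rot":[0,0,0],"jaw":-1},
  {"travel":[0,0,0],"rot":[0,0,0],"jaw":-1},
])

```text
time: 10.78
tool_pos: [0.6182, 0.0635, 0.1178]
tcp_rot: [0.131, 2.699, -0.032]
ft_force: [-6.6, -6.2, 8.5]
width: 0.162
gripper_force: 100.5
```

```bash
python3 s.py
```

```text
t 10.7833 pos [0.6182 0.0635 0.1178] q [ 0.13  0.35  1.96 -0.25  0.41 -1.13] F [-6.6 -6.2  8.5] M [-0.85  0.65 -0.6 ] w 0.162 gf 100.5
travel units (tool) [ 0.06  0.03 -0.03] rot units [-0.    0.04 10.49]
[[  1.78  -6.85 -10.21]
 [  1.08   0.56   0.16]]
```

Call:
step_arm([
  {"travel":[0,0,0.1],"rot":[0,0,0],"jaw":-1},
  {"travel":[0,0,0],"rot":[0,0,0],"jaw":-1},
])

```text
time: 10.95
tool_pos: [0.6185, 0.0635, 0.1177]
tcp_rot: [0.132, 2.698, -0.032]
ft_force: [-21.7, -4.9, 29.4]
width: 0.157
gripper_force: 103.9
```

```bash
python3 s.py
```

```text
t 10.95 pos [0.6185 0.0635 0.1177] q [ 0.13  0.35  1.96 -0.25  0.41 -1.13] F [-21.7  -4.9  29.4] M [-0.91  1.57 -0.55] w 0.157 gf 103.9
travel units (tool) [ 0.07  0.03 -0.04] rot units [-0.    0.05 10.48]
[[  6.57  -7.01 -35.62]
 [  1.19   1.47   0.04]]
```

Call:
step_arm([
  {"travel":[0,0,-0.06],"rot":[0,0,0.8],"jaw":-1},
  {"travel":[0,0,0],"rot":[0,0,0.8],"jaw":-1},
  {"travel":[0,0,0],"rot":[0,0,0.8],"jaw":-1},
  {"travel":[0,0,0],"rot":[0,0,0.8],"jaw":-1},
  {"travel":[0,0,0],"rot":[0,0,0.8],"jaw":-1},
])

```text
time: 11.37
tool_pos: [0.6182, 0.063, 0.1177]
tcp_rot: [0.669, 2.62, 0.089]
ft_force: [-12.0, -8.4, 17.2]
width: 0.162
gripper_force: 101.6
```

```bash
python3 s.py
```

```text
t 11.3667 pos [0.6182 0.063  0.1177] q [ 0.13  0.35  1.96 -0.25  0.41 -0.73] F [-12.   -8.4  17.2] M [-1.45  0.84 -0.59] w 0.162 gf 101.6
travel units (tool) [ 0.08  0.02 -0.04] rot units [-0.    0.05  6.46]
[[ -1.26  -9.9  -20.23]
 [  1.77   0.    -0.12]]
```

Call:
step_arm([
  {"travel":[0,0,0],"rot":[0,0,0.8],"jaw":-1},
  {"travel":[0,0,-0.03],"rot":[0,0,0.8],"jaw":-1},
  {"travel":[0,0,-0.03],"rot":[0,0,0.8],"jaw":-1},
  {"travel":[0,0,-0.03],"rot":[0,0,0.8],"jaw":-1},
  {"travel":[0,0,0],"rot":[0,0,0.8],"jaw":-1},
])

```text
time: 11.78
tool_pos: [0.6172, 0.0626, 0.1191]
tcp_rot: [1.183, 2.45, 0.206]
ft_force: [-7.1, -10.5, 8.0]
width: 0.159
gripper_force: 100.2
```

Call:
step_arm([
  {"travel":[0,0,0],"rot":[0,0,0.8],"jaw":-1},
  {"travel":[0,0,0],"rot":[0,0,0.8],"jaw":-1},
  {"travel":[0,0,0],"rot":[0,0,0.8],"jaw":-1},
  {"travel":[0,0,0],"rot":[0,0,0.2],"jaw":-1},
  {"travel":[0,0,0],"rot":[0,0,0],"jaw":-1},
])

```text
time: 12.2
tool_pos: [0.617, 0.0623, 0.1188]
tcp_rot: [1.497, 2.292, 0.278]
ft_force: [-7.0, -10.9, 8.3]
width: 0.159
gripper_force: 100.2
```

```bash
python3 s.py
```

```text
t 12.2 pos [0.617  0.0623 0.1188] q [ 0.13  0.35  1.96 -0.25  0.41 -0.07] F [ -7.  -10.9   8.3] M [-1.92  0.5  -0.96] w 0.159 gf 100.2
travel units (tool) [0.09 0.   0.01] rot units [-0.    0.05 -0.11]
[[-9.25 -7.23 -9.99]
 [ 1.34 -1.75  0.04]]
```

Tool at ~1.06. Let it spring out, release, retreat and look.

Call:
step_arm([
  {"travel":[0,0,-0.12],"rot":[0,0,0],"jaw":-1},
  {"travel":[0,0,-0.12],"rot":[0,0,0],"jaw":-1},
  {"travel":[0,0,-0.04],"rot":[0,0,0],"jaw":-1},
  {"travel":[0,0,0],"rot":[0,0,0],"jaw":-0.3},
  {"travel":[0,0,0],"rot":[0,0,0],"jaw":0.2},
])

```text
time: 12.62
tool_pos: [0.6151, 0.0648, 0.1262]
tcp_rot: [1.496, 2.291, 0.285]
ft_force: [0.2, -0.1, 0.4]
width: 0.43
gripper_force: 0.0
```

Call:
step_arm([
  {"travel":[0,0,0],"rot":[0,0,0],"jaw":0.4},
  {"travel":[0,0,0],"rot":[0,0,0],"jaw":0.4},
  {"travel":[0,0,-0.8],"rot":[0,0,0],"jaw":0.4},
  {"travel":[0,0,-0.8],"rot":[0,0,0],"jaw":0.4},
  {"travel":[0,0,-0.8],"rot":[0,0,0],"jaw":0.4},
])

```text
time: 13.03
tool_pos: [0.5838, 0.0682, 0.1903]
tcp_rot: [1.496, 2.294, 0.283]
ft_force: [0.7, -0.2, 0.1]
width: 0.702
gripper_force: 0.0
```

```bash
python3 s.py; python3 -c "
from goal import *
g=np.array([.6162,.0647,.118])
c=optics.read_camera('wrist');im=c['img'][...,::-1].copy()
Rz=Rn.from_euler('z',-.095);n=Rz.apply([-.423,0,.906])
for th,col in((1.05,(255,255,0)),(.9,(0,255,0))):
    b=Rz.apply([.906*np.cos(th),-np.sin(th),.423*np.cos(th)])
    q=proj(c,np.array([g+.016*n+.037*b,g+.016*n-.037*b]));cv2.line(im,tuple(map(int,q[0])),tuple(map(int,q[1])),col,1)
cv2.imwrite('pics/w5.png',im)"
```

```text
t 13.0333 pos [0.5838 0.0682 0.1903] q [ 0.15  0.21  1.94 -0.19  0.57 -0.12] F [ 0.7 -0.2  0.1] M [ 0.07  0.16 -0.  ] w 0.702 gf 0.0
travel units (tool) [ 0.01 -0.04  2.64] rot units [ 0.01  0.02 -0.11]
[[-0.48  0.51  0.21]
 [ 0.12  0.12  0.03]]
```

View pics/w5.png

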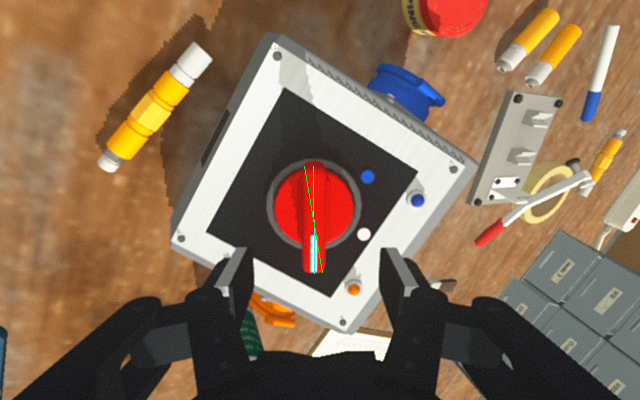

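```bash
python3 -c "
from h import *
print(manip.job_done())"
```

```text
the job is handed in; nothing more can be done
None
```

I handed the job in at about 13 s: the handle stood released at off for over two seconds, then was pushed in and turned to the orange mark. The last picture shows it there, apparently sprung out, with the gripper clear and no contact with the can, tin or injector holder. No verdict came back.

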